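# Check a glass cassette against the light panel

### The arm

A 7-joint arm with a two-finger parallel gripper is mounted at the origin on the work surface. World frame = base frame: x ahead of the robot, y to its left, z up, the work surface at z = 0. Lengths are in m, angles in degrees, forces in N, time in s.
With the tool pointing down it reaches from about 0.425 to 0.875 m from the base axis. Payload 4.7 kg.
Tool frame: the origin (TCP) lies midway between the tips of the shut fingers; the grasp point (between the pads) lies env.grip_point_offset behind it (env.grip_point_offset is the distance from the TCP to the grasp point, in m); x points along the fingers, y is the direction in which the jaws open and shut, and the axes are right-handed (so a half turn about x gives the same grasp; the last joint's range is limited). The gripper opens to 87 mm and grips with 3 to 60 N. Pads are 19 mm wide; open, the fingers measure 117 mm over their backs; the gripper's body (75 mm by 190 mm) begins 51 mm behind the grasp point.
Start: joints at [-65.942, 18.392, -4.016, 83.108, 1.295, 78.541, -3.26], TCP at [0.257, 0.597, 0.223] pointing down, gripper open.
Joint ranges: [-163.93, 163.93], [-17.29, 119.83], [-79.2, 71.16], [3.27, 140.29], [-89.18, 269.18], [5.43, 117.66], [-154.24, 154.24]. Speed limits (degrees/s): [147.25, 147.25, 180, 180, 180, 180, 180].

### API

Orientations are given as [roll, pitch, yaw] about the fixed x, y, z axes, in that order (R = Rz(yaw) Ry(pitch) Rx(roll)).
In Python, from cell import readout, read_camera, camera_params, sign_off, spot_in, pinpoint, env gives the robot as it stands.
- The arm moves only by the shell command python3 -m pendant 'ROWS' [OPENING] [FORCE]. ROWS is a JSON object of lists of equal length, an entry for each row: "xyz": the shift along the world's x, y, z in m, a list of three; "turn": the turn about the world's z in rad. A call has 1 to 10 rows; each row shifts and turns the pose as measured when the row begins; what a row does not reach is not made up. A row lasts 1/8 s, in which the tool goes at most 62.5 mm and 10.7 degrees, less where a joint would pass 70% of its speed; a pose out of reach is approached as far as the arm can. A call is refused whole if a number of a shift passes 0.0625 or a number of a turn 0.188, either way. A call with a gripper value outside its range is refused whole. OPENING is the opening, from 0 (shut) to 1 (fully open), set as the call begins (- or left out, the last holds). The fingers move at their own pace and stop on an object; FORCE is the grip in N (left out, the last holds). Time passes only in rows, so rows that do not move let the fingers close. It gives the time, the measured TCP pose, the force and the opening at its end, in the units of the state.
- readout.get_obs(): the state, without advancing time (a new reading comes with each control period).
- read_camera(name): name is "scene" or "top"; returns the picture (400x640x3 uint8, red, green, blue); there is no depth.
- camera_params(name): a dict with "fx", "fy", "cx", "cy" (pixels), "rvec" (rotation vector, rad) and "tvec" (3), from world to camera coordinates, as OpenCV has them. Camera axes: x right, y down, z forward; pixel columns grow to the right and rows downward; lengths in m; the calibration is good to about 2 mm. A picture is of the moment at which its call begins. camera_params takes no time and is no camera call.
- sign_off(): hands the job in, once; it reports no verdict.
Trained networks look in the newest picture that a camera, given by its name, has taken for a name from the list of things; names that differ only in an ending like _2 or _b are one class to them, and where a whole thing is asked for, a point or a joint stands for the part that bears it (a point fixed in the world has none). Each returns a list of dicts, best first, with "score" (0 to 1); they miss things now and then, are a little off and sometimes report something else, mostly with a low value. They report only what shows in the picture. A call takes as long as a camera call. They do not tell look-alikes from the thing itself.
- spot_in(camera, name): "at" ([x, y, z] in m, in the coordinates of the camera as it stood for that picture, good to about 4 mm: the middle of the surface that is visible of it).
- pinpoint(camera, name): "at" ([x, y, z] in m, in the coordinates of the camera as it stood for that picture, good to about 4 mm: a listed point, or the origin of a listed thing).
The state is a dict: "time_s": time; "qpos": joint angles; "joint_velocities": joint speeds; "effort": joint torques, N m; "tool_pos": TCP position; "tool_rot": TCP orientation; "force": force on the tool from outside, world axes, zero at the start; "wrist_torque": the same for the moment, N m; "grip_width": finger opening in m.
Only numpy, scipy, OpenCV 4.12 (cv2) and the standard library are available. Lean on these libraries where they do the work, as an engineer would, in place of code of your own. Each camera call takes 0.05 s, during which the arm holds its last target.

### The job

Before it is used, the glass gel cassette with the orange spacers has to be checked for dust and chips against the light. Pinch it by its top edge, slide it straight up out of its slot until it is clear of the rack, and hold it up before the middle of the lit panel, about 8 cm from it and square to it, upright, level and still; finish while still holding it there, touching nothing else with it. Leave the other cassettes in their slots and everything else on the bench where it is.

Things in the scene. Friction and masses are not known exactly. Their poses are not given: they have to be found in the camera images.
- orange_mid (a point): clear glass gel cassette, orange spacer strips down both sides, standing in the rack: 8 mm thick, 100 mm wide, 100 mm tall, about 0.17 kg; orange ears (8 mm thick, 16 mm tall) at the upper corners stick out 10 mm sideways. This point is its centre, 50 mm below the top edge. x = through the thickness, y = along the width, z = up; both faces alike
- blue_mid (a point): clear glass gel cassette, blue spacer strips down both sides, standing in the rack: 8 mm thick, 100 mm wide, 100 mm tall, about 0.17 kg; blue ears (8 mm thick, 16 mm tall) at the upper corners stick out 10 mm sideways. This point is its centre, 50 mm below the top edge. x = through the thickness, y = along the width, z = up; both faces alike; not to be taken
- green_mid (a point): clear glass gel cassette, green spacer strips down both sides, standing in the rack: 8 mm thick, 100 mm wide, 100 mm tall, about 0.17 kg; green ears (8 mm thick, 16 mm tall) at the upper corners stick out 10 mm sideways. This point is its centre, 50 mm below the top edge. x = through the thickness, y = along the width, z = up; both faces alike; not to be taken
- rack: grey slotted rack fixed to the bench, 176 (x) x 126 (y) x 63 mm high; origin at the centre of its underside. Cassettes stand on its 8 mm floor, faces across x, side edges in vertical slots (10.5 mm wide, 22 mm apart, open on top), the upper 45 mm above the rack. The middle and both end slots, 66 mm apart, are filled, in any order of colour
- panel_face (a point): upright LED light panel fixed to the bench, 240 mm wide, 14 mm thick, from 30 to 190 mm above the bench; its grey foot (8 mm high) reaches 16 mm out before the face. This point is the middle of the glowing face (216 x 136 mm), 110 mm above the bench. The face looks along this point's own -x; y = along its width, z = up
- beaker: glass beaker, 70 mm across, 95 mm tall; origin at the centre of its underside. Leave alone
- wash_bottle: white wash bottle with a red cap and spout, 64 mm across, 187 mm tall with its spout; origin at the centre of its underside. Leave alone
- vial_rack: blue rack with small amber vials, 75 x 130 x 46 mm; origin at the centre of its underside. Leave alone
- marker: white marker pen with a black cap lying on the bench, 138 mm long along its x, 17 mm thick; origin under its middle. Leave alone
- mouse: black computer mouse, 105 x 60 x 30 mm; origin at the centre of its underside. Leave alone
Things that resemble listed ones, but are neither listed nor needed, are in the scene too. What is shaped like the part that bears orange_mid but pink is not meant.

How it is judged (in metres and radians):
On the way:
1. the orange cassette is drawn straight up, clear above the rack, upright (z of orange_mid in the frame of rack above 0.118 m and x of orange_mid in the frame of rack between -0.1 and 0.1 m and y of orange_mid in the frame of rack between -0.04 and 0.04 m and angle between orange_mid's own z axis and vertical below 0.2 rad and contact force between orange and the fingers above 1 N), for 0.1 s.
At the end, for the whole second after the job is handed in: orange cassette held in the fingers only: centre 45-125 mm before the face, within 45 mm of its middle sideways, 85-155 mm over the bench; square within 10 deg, upright within 5 deg, still (20 mm/s, 0.15 rad/s); other cassettes within 12 mm and loose things within 15 mm of their starts (x of orange_mid in the frame of panel_face between -0.125 and -0.045 m and y of orange_mid in the frame of panel_face between -0.045 and 0.045 m and height (world z) of orange_mid between 0.085 and 0.155 m and angle between the x axis of orange_mid and the x axis of panel_face, either way round below 0.17 rad and angle between orange_mid's own z axis and vertical below 0.09 rad and linear speed of orange below 0.02 m/s and angular speed of orange below 0.15 rad/s and contact force between orange and the fingers above 1 N and contact force between orange and panel below 0.1 N and contact force between orange and rack below 0.1 N and distance of each of blue_mid, green_mid from where it was at the start of the episode below 0.012 m and distance of each of beaker, wash_bottle, vial_rack, marker, mouse from where it was at the start of the episode below 0.015 m); the arm keeps its last pose, push and grip.
It fails at once if the orange cassette is tipped more than 20 degrees (angle between orange_mid's own z axis and vertical above 0.35 rad).
It fails at once if another cassette is pulled out of place or tipped (distance of any of blue_mid, green_mid from where it was at the start of the episode above 0.02 m).
It fails at once if the light panel is knocked (contact force between orange and panel above 3 N or contact force between any of the arm, the fingers and panel above 5 N).
It fails at once if another thing on the bench is knocked away (distance of any of beaker, wash_bottle, vial_rack, marker, mouse from where it was at the start of the episode above 0.03 m).
It also fails if it takes over 43 s, if anything falls off the work surface, if the arm or the gripper's body presses on something with over 40 N, if the wrist force passes 120 N, or if a joint passes its speed limit or range.

## Working session

There is one attempt and no reset: what is moved stays moved. The work goes in short steps, Python scripts to look and compute and a shell command to move; the robot and the scene stay as the last step left them, time stands still between calls to the robot, and variables do not carry over. Pictures are saved under pics/ and viewed, and the job is handed in when it is done.

```bash
ls; mkdir -p pics
cat > h.py <<'E'
import numpy as np, cv2
from cell import *
def w(cam,p):
    c=camera_params(cam);R=cv2.Rodrigues(np.array(c['rvec'],float))[0]
    return R.T@(np.array(p)-np.array(c['tvec']).ravel())
def px(cam,p):
    c=camera_params(cam);R=cv2.Rodrigues(np.array(c['rvec'],float))[0]
    q=R@np.array(p)+np.array(c['tvec']).ravel();return [round(c['fx']*q[0]/q[2]+c['cx'],1),round(c['fy']*q[1]/q[2]+c['cy'],1)]
def plane(cam,u,v,z):
    c=camera_params(cam);R=cv2.Rodrigues(np.array(c['rvec'],float))[0]
    o=-R.T@np.array(c['tvec']).ravel();d=R.T@np.array([(u-c['cx'])/c['fx'],(v-c['cy'])/c['fy'],1]);return o+d*(z-o[2])/d[2]
E
python3 - <<'E'
from h import *
for c in ["scene","top"]:
    cv2.imwrite(f"pics/{c}0.png",read_camera(c)[:,:,::-1])
    for n in ["orange_mid","blue_mid","green_mid","rack","panel_face"]:
        for d in pinpoint(c,n)[:4]:
            print(c,n,round(d['score'],2),w(c,d['at']).round(3),px(c,w(c,d['at'])), [k for k in d if k not in('at','score')])
print(env.grip_point_offset,readout.get_obs())
E
```

```text
pics
scene orange_mid 0.65 [ 0.355 -0.222  0.047] [np.float64(235.5), np.float64(158.1)] []
scene orange_mid 0.61 [ 0.485 -0.039  0.045] [np.float64(309.5), np.float64(174.3)] []
scene orange_mid 0.57 [ 0.549 -0.218  0.059] [np.float64(254.4), np.float64(211.4)] []
scene blue_mid 0.57 [ 0.608 -0.21   0.059] [np.float64(263.6), np.float64(229.3)] []
scene green_mid 0.73 [ 0.48  -0.232  0.062] [np.float64(242.3), np.float64(191.4)] []
scene rack 0.89 [ 0.549 -0.221 -0.   ] [np.float64(256.8), np.float64(221.2)] []
scene panel_face 0.76 [0.504 0.331 0.11 ] [np.float64(433.6), np.float64(127.5)] []
top orange_mid 0.88 [ 0.481 -0.04   0.052] [np.float64(318.4), np.float64(239.6)] []
top orange_mid 0.79 [ 0.354 -0.216  0.054] [np.float64(388.7), np.float64(297.2)] []
top orange_mid 0.62 [ 0.544 -0.22   0.058] [np.float64(392.4), np.float64(218.5)] []
top blue_mid 0.7 [ 0.615 -0.208  0.063] [np.float64(388.6), np.float64(190.1)] []
top green_mid 0.58 [ 0.482 -0.229  0.062] [np.float64(395.7), np.float64(243.7)] []
top rack 0.56 [ 0.548 -0.224  0.   ] [np.float64(389.9), np.float64(220.8)] [
[... 152 characters left out ...]
218.3)] []
0.0187 {'time_s': 0.6, 'qpos': array([-65.94146629,  18.39188212,  -4.01807027,  83.10638938,
         1.29551863,  78.54058708,  -3.2592459 ]), 'joint_velocities': array([ 0.05965158,  0.00074739, -0.01474386, -0.09236927, -0.02141706,
       -0.09305569, -0.04013639]), 'effort': array([-2.68229032e-04, -4.90789282e+01, -4.02728459e-01, -3.12610674e+01,
       -6.36245473e-02,  3.38991615e-02,  5.94508720e-05]), 'tool_pos': array([0.25661288, 0.59723643, 0.22259746]), 'tool_rot': array([68.08711503, 89.99319925, 44.84007848]), 'force': array([-0.1282756 ,  0.43691356, -0.91051781]), 'wrist_torque': array([-0.01510542, -0.04021946, -0.01755061]), 'grip_width': 0.08714746545808463}
```

View pics/scene0.png

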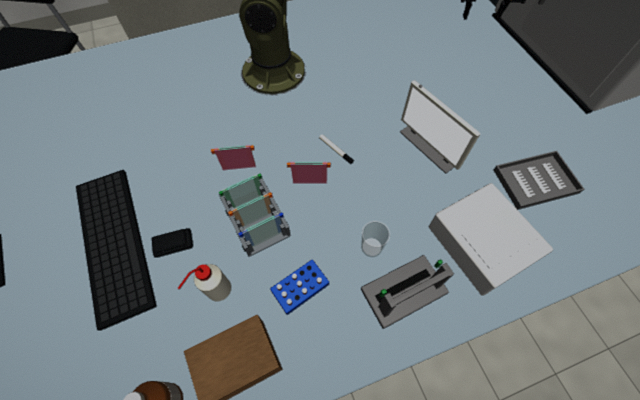

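View pics/top0.png

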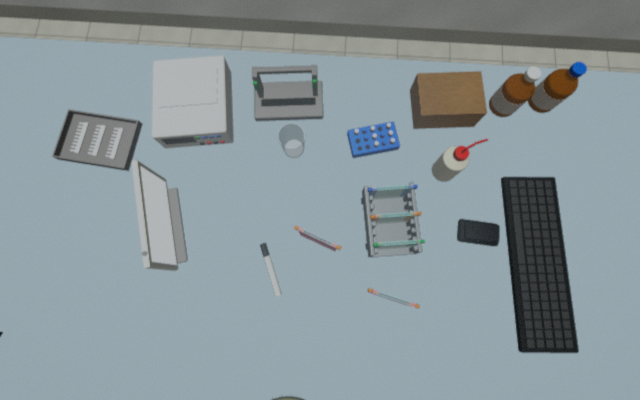

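Run:
```python
import cv2
t=cv2.imread('pics/top0.png');cv2.imwrite('pics/topz.png',cv2.resize(t[150:320,270:450],None,fx=3.4,fy=3.4,interpolation=2))
t=cv2.imread('pics/top0.png');cv2.imwrite('pics/topp.png',cv2.resize(t[120:320,100:240],None,fx=3,fy=3,interpolation=2))
t=cv2.imread('pics/scene0.png');cv2.imwrite('pics/scz.png',cv2.resize(t[130:260,200:330],None,fx=4.5,fy=4.5,interpolation=2))
```

```text
(no output)
```

View pics/topz.png

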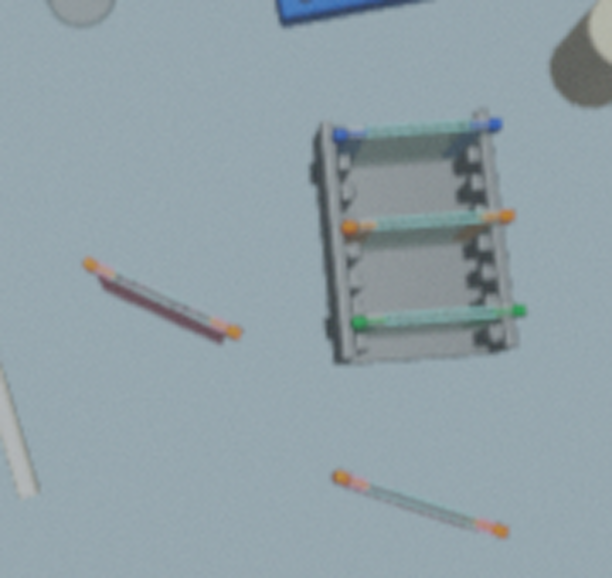

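View pics/topp.png

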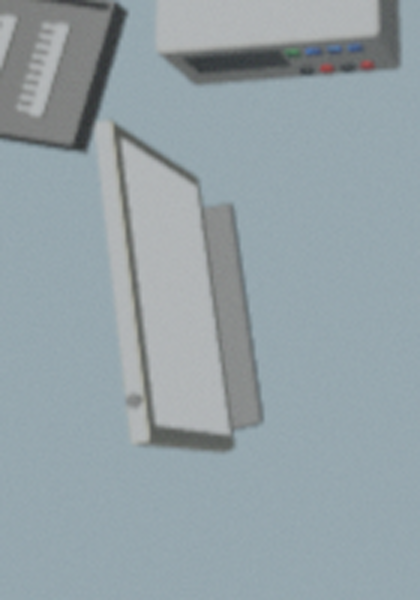

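View pics/scz.png

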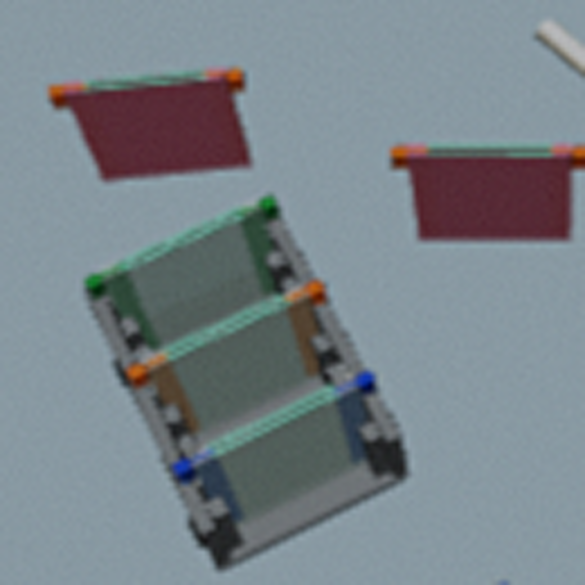

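The wanted orange cassette is in the rack's middle slot, with its ears at about (373,217) and (419,213) in the top view. The two free-standing plates at (318,239) and (394,297) have pink spacers, so they are look-alikes. Next I'll measure the yaws and centres from pixels.

Run:
```python
from h import *
from scipy.spatial.transform import Rotation as Ro
def seg(cam,off,s,a,b,z):
    P=[plane(cam,off[0]+u/s,off[1]+v/s,z) for u,v in(a,b)]
    d=P[1]-P[0];print(cam,z,'mid',((P[0]+P[1])/2).round(4),'len',np.linalg.norm(d).round(4),'yaw',np.degrees(np.arctan2(d[1],d[0])).round(1))
t=(270,150)
for n,a,b in [('b',(342,136),(494,125)),('o',(350,228),(508,216)),('g',(360,323),(519,311))]: seg('top',t,3.4,a,b,.104)
s=(200,130)
for a,b in [((183,468),(365,381)),((137,374),(316,290)),((95,285),(268,206))]: seg('scene',s,4.5,a,b,.104)
p=(100,120)
seg('top',p,3,(232,203),(262,422),.008) # foot front edge
seg('top',p,3,(102,122),(137,443),.19)  # panel back top edge
seg('top',p,3,(118,135),(153,430),.178)
seg('top',p,3,(200,183),(232,434),.035)
s0=(0,0)
seg('scene',s0,1,(415,85),(475,134),.19)
seg('scene',s0,1,(401,129),(451,170),.008)
for n in ["beaker","wash_bottle","vial_rack","marker","mouse"]:
    for d in pinpoint("top",n)[:2]: print(n,round(d['score'],2),w("top",d['at']).round(3))
o=readout.get_obs();R=Ro.from_euler('xyz',o['tool_rot'],degrees=True).as_matrix();print(R.round(3))
```

```text
top 0.104 mid [ 0.6092 -0.2118  0.104 ] len 0.1079 yaw -82.1
top 0.104 mid [ 0.5441 -0.2209  0.104 ] len 0.1104 yaw -82.0
top 0.104 mid [ 0.4786 -0.2295  0.104 ] len 0.1093 yaw -82.1
scene 0.104 mid [ 0.614  -0.2112  0.104 ] len 0.109 yaw 97.6
scene 0.104 mid [ 0.5491 -0.22    0.104 ] len 0.1102 yaw 98.0
scene 0.104 mid [ 0.4846 -0.2292  0.104 ] len 0.1091 yaw 98.2
top 0.008 mid [0.5056 0.3185 0.008 ] len 0.197 yaw -164.0
top 0.19 mid [0.4989 0.3419 0.19  ] len 0.2376 yaw -164.2
top 0.178 mid [0.5009 0.3363 0.178 ] len 0.2219 yaw -163.8
top 0.035 mid [0.5043 0.3348 0.035 ] len 0.2198 yaw -164.2
scene 0.19 mid [0.5077 0.3353 0.19  ] len 0.2149 yaw 16.3
scene 0.008 mid [0.5037 0.3321 0.008 ] len 0.2044 yaw 19.3
beaker 0.58 [ 0.739  0.045 -0.   ]
wash_bottle 0.61 [ 0.695 -0.358  0.002]
vial_rack 0.9 [ 0.765 -0.17  -0.001]
vial_rack 0.75 [0.404 0.081 0.001]
marker 0.77 [0.407 0.078 0.001]
mouse 0.68 [ 0.527 -0.447 -0.002]
[[ 0.     0.395  0.919]
 [ 0.     0.919 -0.395]
 [-1.     0.     0.   ]]
```

```bash
python3 -m pendant '{"xyz":[[0.0145,-0.02,0.025],[0.0145,-0.03,0.02],[0.0145,-0.042,0.005],[0.0145,-0.042,0],[0.0145,-0.042,0],[0.0145,-0.042,0],[0.0145,-0.042,0],[0.0145,-0.042,0],[0.0145,-0.042,0],[0.0145,-0.042,0]],"turn":[-0.05,-0.05,-0.05,-0.05,-0.05,-0.05,-0.05,-0.05,-0.05,-0.05]}' 0.4 25
python3 -m pendant '{"xyz":[[0.0145,-0.042,0],[0.0145,-0.042,0],[0.0145,-0.042,0],[0.0145,-0.042,0],[0.0145,-0.042,0],[0.0145,-0.042,0],[0.0145,-0.042,0],[0.0145,-0.042,0],[0.0145,-0.042,0],[0.0145,-0.042,0]],"turn":[-0.05,-0.05,-0.05,-0.05,-0.05,-0.05,-0.05,-0.05,-0.05,-0.05]}'
cat > st.py <<'E'
from h import *
from scipy.spatial.transform import Rotation as Ro
o=readout.get_obs();R=Ro.from_euler('xyz',o['tool_rot'],degrees=True).as_matrix()
print('t',o['time_s'],'pos',o['tool_pos'].round(4),'jawyaw',np.degrees(np.arctan2(R[1,1],R[0,1])).round(2),'xaxis',R[:,0].round(3),'F',o['force'].round(2),'w',round(o['grip_width'],4))
E
python3 st.py
```

```text
time_s: 2.1
tool_pos: [0.4024, 0.202, 0.2746]
tool_rot: [115.9, 89.7, 63.5]
force: [0.4, 0.2, -0.5]
grip_width: 0.0349
time_s: 3.35
tool_pos: [0.5513, -0.2319, 0.2781]
tool_rot: [102.5, 89.1, 20.6]
force: [0.3, -0.3, -0.0]
grip_width: 0.0348
t 3.35 pos [ 0.5513 -0.2319  0.2781] jawyaw 8.07 xaxis [ 0.015  0.006 -1.   ] F [ 0.28 -0.32 -0.04] w 0.0348
```

```bash
python3 -m pendant '{"xyz":[[-0.0024,0.0057,-0.03],[-0.0024,0.0057,-0.04],[0,0,-0.04],[0,0,-0.02],[0,0,0],[0,0,0]],"turn":[0,0,0,0,0,0]}' 
python3 st.py
python3 - <<'E'
from h import *
for c in ["top","scene"]:
    im=read_camera(c)[:,:,::-1]
    im=im[150:320,270:450] if c=="top" else im[120:280,190:350]
    cv2.imwrite(f"pics/{c}1.png",cv2.resize(im,None,fx=3.4,fy=3.4,interpolation=2))
E
```

```text
time_s: 4.1
tool_pos: [0.5466, -0.2261, 0.1461]
tool_rot: [84.9, 89.0, 2.5]
force: [0.4, 0.5, 0.7]
grip_width: 0.035
t 4.1 pos [ 0.5466 -0.2261  0.1461] jawyaw 7.61 xaxis [ 0.018  0.001 -1.   ] F [0.36 0.45 0.67] w 0.035
```

View pics/top1.png

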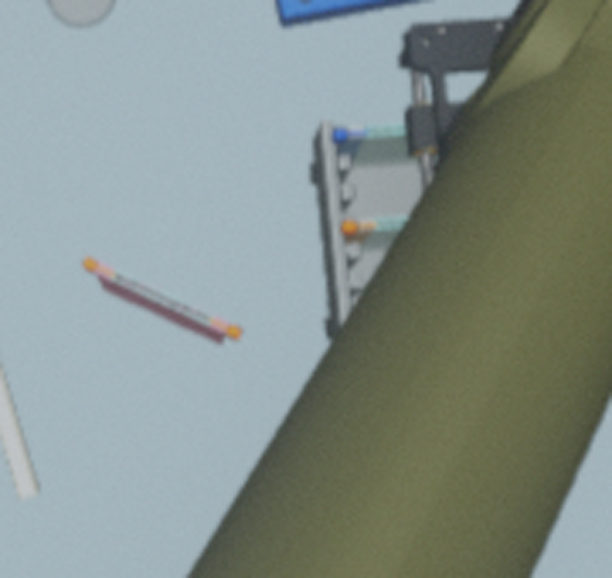

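View pics/scene1.png

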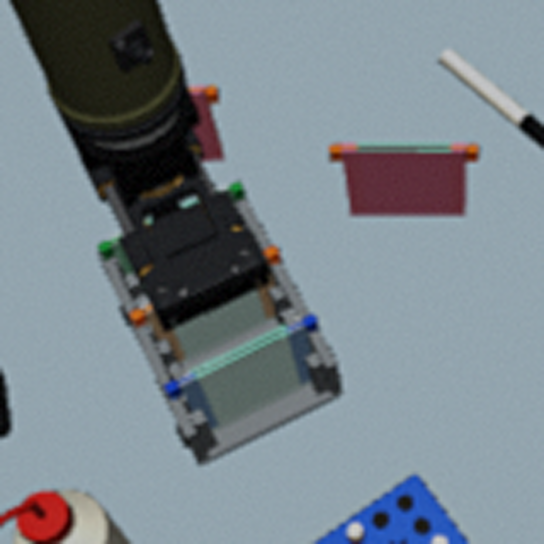

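```bash
python3 -m pendant '{"xyz":[[0,0.0055,-0.015],[0,0,-0.02],[0,0,-0.02],[0,0,-0.012],[0,0,-0.005],[0,0,0]],"turn":[0.006,0,0,0,0,0]}' ; python3 st.py
```

```text
time_s: 4.95
tool_pos: [0.5468, -0.2197, 0.0697]
tool_rot: [85.3, 88.9, 3.3]
force: [0.3, -0.7, 0.3]
grip_width: 0.0344
t 4.95 pos [ 0.5468 -0.2197  0.0697] jawyaw 8.03 xaxis [ 0.019  0.001 -1.   ] F [ 0.28 -0.69  0.29] w 0.0344
```

Now a gentle close, to see how well the jaws are centred.

```bash
for i in 1 2; do python3 -m pendant '{"xyz":[[0,0,0],[0,0,0],[0,0,0]],"turn":[0,0,0]}' 0 4; done; python3 st.py
```

```text
time_s: 5.32
tool_pos: [0.5479, -0.2202, 0.0712]
tool_rot: [83.4, 88.7, 1.4]
force: [-0.6, 0.2, -0.0]
grip_width: 0.0126
time_s: 5.7
tool_pos: [0.5469, -0.2204, 0.0712]
tool_rot: [84.7, 88.8, 2.7]
force: [-0.9, -0.2, 0.1]
grip_width: 0.0079
t 5.7 pos [ 0.5469 -0.2204  0.0712] jawyaw 8.0 xaxis [ 0.02   0.001 -1.   ] F [-0.91 -0.16  0.07] w 0.0079
```

Width reads 7.9 mm and side force is about 1 N, so it is well centred. I'll firm the grip and lift straight up.

```bash
python3 -m pendant '{"xyz":[[0,0,0],[0,0,0],[0,0,0],[0,0,0.004],[0,0,0.006],[0,0,0.008],[0,0,0.008]],"turn":[0,0,0,0,0,0,0]}' 0 30; python3 st.py
```

```text
time_s: 6.58
tool_pos: [0.5463, -0.2198, 0.0977]
tool_rot: [86.3, 88.9, 4.4]
force: [-0.6, 0.1, -2.9]
grip_width: 0.0076
t 6.575 pos [ 0.5463 -0.2198  0.0977] jawyaw 8.0 xaxis [ 0.018  0.001 -1.   ] F [-0.59  0.06 -2.94] w 0.0076
```

```bash
python3 -m pendant '{"xyz":[[0,0,0.01],[0,0,0.012],[0,0,0.015],[0,0,0.015],[0,0,0.015],[0,0,0.015],[0,0,0.015],[0,0,0.015],[0,0,0.01],[0,0,0]],"turn":[0,0,0,0,0,0,0,0,0,0]}' ; python3 st.py;  python3 - <<'E'
from h import *
im=read_camera("scene")[:,:,::-1]
cv2.imwrite("pics/scene2.png",cv2.resize(im[90:290,170:400],None,fx=3,fy=3,interpolation=2))
for n in ["orange_mid","blue_mid","green_mid"]:
  for d in pinpoint("scene",n)[:4]: print(n,round(d['score'],2),w("scene",d['at']).round(3))
E
```

```text
time_s: 7.82
tool_pos: [0.5478, -0.2202, 0.231]
tool_rot: [83.9, 88.6, 1.9]
force: [-0.5, 0.5, -1.6]
grip_width: 0.0076
t 7.825 pos [ 0.5478 -0.2202  0.231 ] jawyaw 8.0 xaxis [ 0.024  0.001 -1.   ] F [-0.53  0.49 -1.55] w 0.0076
orange_mid 0.73 [ 0.481 -0.036  0.049]
orange_mid 0.64 [ 0.548 -0.221  0.219]
blue_mid 0.91 [ 0.608 -0.211  0.06 ]
green_mid 0.71 [ 0.482 -0.23   0.059]
```

View pics/scene2.png

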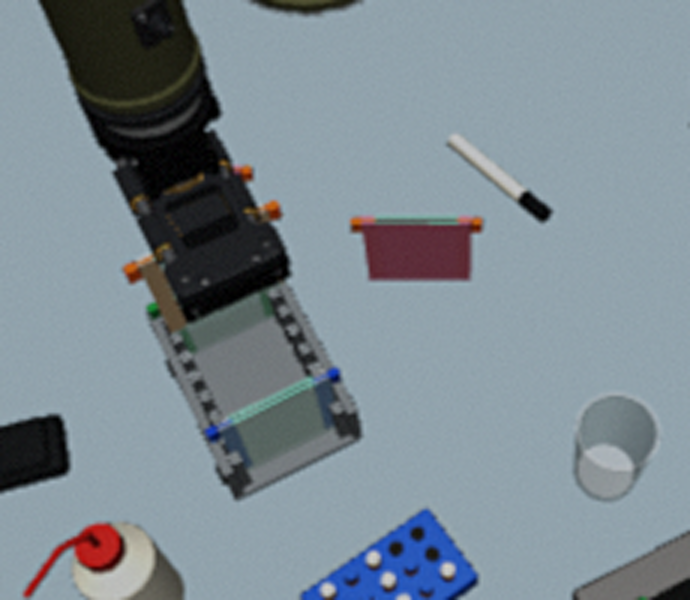

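```bash
python3 -m pendant '{"xyz":[[0,0.01,0],[0,0.02,0],[-0.001,0.023,0],[-0.001,0.023,0],[-0.001,0.023,0],[-0.001,0.023,0],[-0.001,0.023,0],[-0.001,0.023,0],[-0.001,0.023,0],[-0.001,0.023,0]],"turn":[0.03,0.06,0.08,0.08,0.08,0.08,0.08,0.08,0.08,0.08]}'
python3 -m pendant '{"xyz":[[-0.001,0.023,0],[-0.001,0.023,0],[-0.001,0.023,0],[-0.001,0.023,0],[-0.001,0.023,0],[-0.001,0.023,0],[-0.001,0.02,0],[-0.001,0.015,0],[-0.001,0.01,0],[0,0,0]],"turn":[0.08,0.08,0.08,0.08,0.08,0.08,0.08,0.06,0.03,0]}'
python3 st.py
```

```text
time_s: 9.28
tool_pos: [0.5372, 0.0106, 0.2284]
tool_rot: [88.6, 88.8, 51.4]
force: [0.8, 0.5, -2.5]
grip_width: 0.0079
time_s: 10.52
tool_pos: [0.5256, 0.2095, 0.2269]
tool_rot: [92.6, 88.9, 95.7]
force: [-0.0, -0.4, -1.4]
grip_width: 0.0082
t 10.525 pos [0.5256 0.2095 0.2269] jawyaw 93.07 xaxis [-0.002  0.019 -1.   ] F [-0.01 -0.42 -1.45] w 0.0082
```

```bash
python3 -m pendant '{"xyz":[[0,0.006,0],[0,0.01,0],[0,0.01,0],[0,0.01,-0.01],[0,0.004,-0.015],[0,0,-0.015],[0,0,-0.015],[0,0,-0.012],[0,0,-0.006],[0,0,0]],"turn":[0.04,0.06,0.06,0.05,0.016,0,0,0,0,0]}'
python3 st.py;  python3 - <<'E'
from h import *
for c in ("scene","top"):
  im=read_camera(c)[:,:,::-1]
  im=im[50:230,330:530] if c=="scene" else im[120:320,90:310]
  cv2.imwrite(f"pics/{c}3.png",cv2.resize(im,None,fx=3,fy=3,interpolation=2))
  for n in ["orange_mid","blue_mid","green_mid","panel_face"]:
    for d in pinpoint(c,n)[:4]: print(c,n,round(d['score'],2),w(c,d['at']).round(3))
E
```

```text
time_s: 11.78
tool_pos: [0.5266, 0.2456, 0.1493]
tool_rot: [95.0, 89.0, 111.2]
force: [0.1, -0.4, -2.1]
grip_width: 0.0079
t 11.775 pos [0.5266 0.2456 0.1493] jawyaw 106.26 xaxis [-0.006  0.016 -1.   ] F [ 0.1  -0.45 -2.14] w 0.0079
scene orange_mid 0.98 [ 0.485 -0.037  0.047]
scene orange_mid 0.87 [0.528 0.247 0.135]
scene orange_mid 0.68 [ 0.357 -0.225  0.051]
scene orange_mid 0.22 [ 0.482 -0.233  0.061]
scene blue_mid 0.95 [ 0.61 -0.21  0.06]
scene green_mid 0.64 [ 0.476 -0.234  0.06 ]
scene green_mid 0.37 [ 0.768 -0.17   0.001]
scene panel_face 0.69 [ 0.695 -0.364 -0.001]
scene panel_face 0.64 [0.504 0.33  0.111]
scene panel_face 0.52 [ 0.769 -0.168 -0.   ]
top orange_mid 0.9 [ 0.48  -0.038  0.05 ]
top orange_mid 0.62 [ 0.358 -0.217  0.049]
top orange_mid 0.5 [0.529 0.249 0.141]
top orange_mid 0.29 [ 0.692 -0.362 -0.   ]
top blue_mid 0.85 [ 0.616 -0.212  0.06 ]
top green_mid 0.9 [ 0.48  -0.229  0.06 ]
top panel_face 0.58 [0.498 0.336 0.113]
```

View pics/scene3.png

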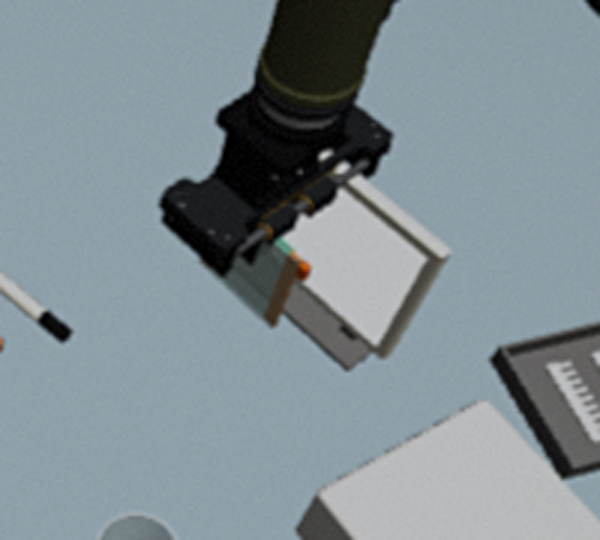

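View pics/top3.png

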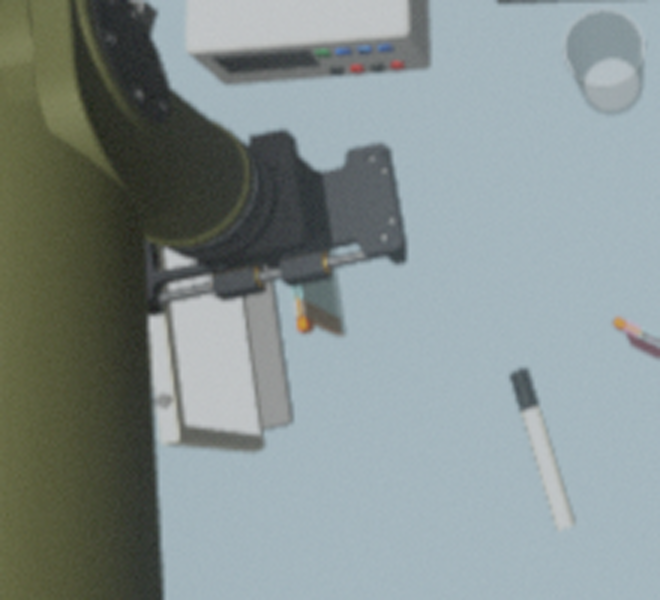

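The held cassette is upright and parallel to the panel, with its orange ear at (305,268) in the scene crop. It measures about 0.088 m from the face, less than 1 mm off sideways, at a height of about 0.136 m. I'll let it settle and check for drift.

```bash
python3 -m pendant '{"xyz":[[0,0,0],[0,0,0],[0,0,0],[0,0,0],[0,0,0],[0,0,0],[0,0,0],[0,0,0]],"turn":[0,0,0,0,0,0,0,0]}'; python3 st.py
python3 - <<'E'
from h import *
print(readout.get_obs()['joint_velocities'].round(2))
for c in ("scene","top"):
  read_camera(c)
  for n in ["orange_mid","beaker","wash_bottle","vial_rack","marker","mouse"]:
    for d in pinpoint(c,n)[:3]: print(c,n,round(d['score'],2),w(c,d['at']).round(3))
E
python3 st.py
```

```text
time_s: 13.28
tool_pos: [0.5269, 0.246, 0.1501]
tool_rot: [90.7, 89.0, 107.0]
force: [-0.8, -0.3, -1.4]
grip_width: 0.0077
t 13.275 pos [0.5269 0.246  0.1501] jawyaw 106.28 xaxis [-0.005  0.017 -1.   ] F [-0.78 -0.28 -1.42] w 0.0077
[ 0.03 -0.07  0.04  0.08 -0.08  0.13  0.07]
scene orange_mid 0.98 [ 0.356 -0.221  0.05 ]
scene orange_mid 0.89 [ 0.485 -0.04   0.046]
scene orange_mid 0.83 [0.526 0.25  0.138]
scene beaker 0.94 [ 0.732  0.042 -0.001]
scene wash_bottle 0.59 [ 0.697 -0.364  0.001]
scene wash_bottle 0.15 [ 0.547 -0.221  0.   ]
scene vial_rack 0.76 [ 0.769 -0.167  0.   ]
scene vial_rack 0.3 [ 0.534 -0.446 -0.002]
scene marker 0.71 [0.406 0.077 0.005]
scene mouse 0.56 [ 0.534 -0.447 -0.002]
top orange_mid 0.84 [0.527 0.249 0.137]
top orange_mid 0.61 [ 0.356 -0.218  0.05 ]
top orange_mid 0.54 [ 0.481 -0.039  0.05 ]
top beaker 0.57 [0.735 0.044 0.002]
top beaker 0.29 [ 0.405  0.08  -0.   ]
top wash_bottle 0.87 [ 0.694 -0.361  0.003]
top wash_bottle 0.69 [ 0.766 -0.172  0.003]
top vial_rack 0.64 [ 0.766 -0.172  0.   ]
top marker 0.86 [ 0.405  0.078 -0.003]
top mouse 0.79 [ 0.527 -0.45  -0.   ]
t 13.975 pos [0.5269 0.246  0.1501] jawyaw 106.28 xaxis [-0.005  0.017 -1.   ] F [ 0.03 -0.26 -2.06] w 0.0077
```

```bash
python3 -c "
from cell import sign_off
print(sign_off())"; python3 st.py
```

```text
the job is handed in; nothing more can be done
None
the job is handed in; nothing more can be done
```

I pinched the orange cassette by its top edge at 30 N and drew it straight up out of the rack's middle slot. I carried it over to the light panel and handed the job in at about 14 s, still holding it there. `sign_off()` gives no verdict, so what follows is from my own last checks.

- **Position:** the centre was near (0.527, 0.249, 0.137) m. That is about 87 mm before the face, within a few mm of its middle sideways, and 137 mm over the bench.
- **Squareness and tilt:** the jaw direction was 106.3° against a measured panel normal of about 106°. The tool leaned about 1°.
- **Stillness and grip:** the pose did not change over the last 0.7 s. The fingers read 7.7 mm open, on a plate listed as 8 mm thick. The tool carried about 2 N, close to the cassette's weight.
- **Other things:** the blue and green cassettes (last checked on reaching the panel) and the five loose things all measured where they started, within the networks' scatter of up to about 7 mm.

**Disagreements:** the two cameras differed by about 5 mm on the cassettes' x position, so I aimed between them. The networks also gave some false reports, and kept reporting the two pink look-alikes as the orange cassette. I told them apart in the pictures and ignored them.

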